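Slide the ware board home and turn its catch

ROBOT

A 6-joint arm with a two-finger parallel gripper is mounted at the origin on the work surface. World frame = base frame: x ahead of the robot, y to its left, z up, the work surface at z = 0. Lengths are in mm, angles in rad, forces in N, time in s.
With the tool pointing down it reaches from about 400 to 925 mm from the base axis. Payload 12.5 kg.
Tool frame: the origin (TCP) lies on the mounting face of the last link; the fingertips stand 190 mm ahead of it and the grasp point (between the pads) lies 171 mm ahead of it (env.tcp_to_tips is the distance from the TCP to the fingertips, in mm); x points along the fingers, y is the direction in which the jaws open and shut, and the axes are right-handed (so a half turn about x gives the same grasp; the last joint's range is limited). The gripper opens to 95 mm and grips with 3 to 60 N. Pads are 20 mm wide; open, the fingers measure 119 mm over their backs; the gripper's body (75 mm by 180 mm) begins 59 mm behind the grasp point.
Start: joints at [1.2, 0.491, 1.559, -0, 1.092, -0.106], TCP at [163.548, 603.222, 404.761] pointing down, gripper open.
Joint ranges: [-3.1, 3.1], [-0.84, 2.19], [0.05, 2.79], [-1.13, 4.28], [0.06, 2.93], [-2.69, 2.69]. Speed limits (rad/s): [2.22, 2.22, 2.79, 3.14, 3.14, 3.14].

INTERFACE

Orientations are given as [roll, pitch, yaw] about the fixed x, y, z axes, in that order (R = Rz(yaw) Ry(pitch) Rx(roll)).
In Python, from cell import monitor, cams, job, env gives the robot as it stands. The module is installed in compiled form; this text tells all that it offers.
- The arm moves only by the tool apply_moves, never from a script. Its argument "series" is a list of rows, each a list of 3 entries, a list of its own where there are three numbers: the closure, from -1 (fully open) to 1 (shut), so that 0 is half open, then the shift along the tool's x, y, z in cm, then the turn about the tool's x in rad. A call has 1 to 20 rows; each row is the pose to reach, as a shift and turn from the pose commanded when the call began, along the tool's axes at that moment; what a row does not reach only later rows make up. A row lasts 1/8 s, in which the tool goes at most 62.5 mm and 10.7 degrees, less where a joint would pass 70% of its speed; a pose out of reach is approached as far as the arm can. A call with a gripper value outside its range is refused whole. The fingers move at their own pace and stop on an object; the grip force is fixed at half the most. Time passes only in rows, so rows that repeat a pose let the fingers close. It gives the time, the measured TCP pose, the force and the opening at its end, in the units of the state.
- monitor.state(): the state, without advancing time (a new reading comes with each control period).
- cams.read_camera(name): name is "side" or "top"; returns a dict with "image" (480x640x3 uint8, red, green, blue), "fx", "fy", "cx", "cy" (pixels), "position" and "orientation" of the camera in the world. Camera axes: x right, y down, z forward; pixel columns grow to the right and rows downward; lengths in mm; the calibration is good to about 2 mm. A picture is of the moment at which its call begins. There is no depth.
- job.job_done(): hands the job in, once; it reports no verdict.
The state is a dict: "t": time; "joints": joint angles; "qvel": joint speeds; "tau": joint torques, N m; "eef_pos": TCP position; "tcp_rot": TCP orientation; "ft_force": force on the tool from outside, world axes, zero at the start; "moment": the same for the moment, N m; "opening": opening from 0.0 (shut) to 1.0 (fully open).
Only numpy, scipy, OpenCV 4.12 (cv2) and the standard library are available. Lean on these libraries where they do the work, as an engineer would, in place of code of your own. Each camera call takes 0.05 s, during which the arm holds its last target. There are 200 camera calls.

TASK

Push the loaded plywood ware board along the rails of its wooden rack, towards the end with the locating notches, until it drops down flat into them. Then push the red turn-catch round by its brass knob until it lies squarely across the board, and leave it there. Only push with the fingers: never lift the board, do not touch the two pots standing on it and keep them upright on it, and leave the other things on the table alone.

Things in the scene. Friction and masses are not known exactly. Their poses are not given: they have to be found in the camera images.
- rack: Fixed wooden rack, 460 mm long, 184 wide. Origin: centre of its underside on the table; x along the rails, the way the board is to be pushed; the catch is on its +y side. Rails (45 to 81 mm either side of centre) carry the board at height 70 mm, open between them but for 20 mm high cross bars at x = -190 and 190. Fences 82 mm off centre, 14 mm above the rails, guide the board with 2 mm play.
- notch (a point): Midway between the two blue-floored front notches, level with the rails' tops, at rack x = 185 mm. Each rail has a notch there in its outer lane and another in its inner lane at x = 15 mm; all are 27 mm long, 9 mm deep. They take the board's front and rear feet at once, and their walls then stop the board.
- ware_board: Loose plywood board on the rails: 200 mm along them, 160 across, 18 thick, 0.45 kg. Origin: centre of the panel's underside, axes as the rack's. Dark feet under it, 20 mm long, 7 high, at x = 85 (outer lanes) and -85 (inner lanes). Sliding, its origin is 77 mm above the table; home, it is at rack x = 100 mm (3.5 mm play) and 70 mm high. About 3 to 7 N slides it.
- board_edge (a point): Middle of the board's rear edge (100 mm behind its origin, half-way up its 18 mm thickness): the bare place to push it. The space behind and below it, between the rails, is free.
- catch (a joint): Angle of the red turn-catch, rad: 0 = open, pointing to rack -x outside the fence; 1.57 = shut, pointing to rack -y over the board's edge. Grows anticlockwise from above, stops at 1.62, stays where left (1 N at the knob moves it); starts within 0.4 of open. Bar 76 x 18 mm, 90.5 to 102.5 mm above the table: clears the dropped board by 2.5 mm, is blocked by one that has not dropped.
- catch_pivot (a point): The catch's pivot axis, at the height of the bar's underside, 90.5 mm above the table; at x = +30, y = +105 mm on the rack.
- catch_knob (a point): Centre of the upright brass knob on the catch: 14 mm in diameter, from the bar's top at 102.5 mm to 126.5 mm above the table, 50 mm from the pivot towards the bar's free end. It moves with the catch.
- cup: Loose terracotta cup, 66 mm wide, 65 mm high, standing on the front half of the board (the -y side). Origin: centre of its underside.
- bud_vase: Loose white little vase, 66 mm wide, 66 mm high, standing on the front half of the board (the +y side). Origin: centre of its underside.
- slip_pail: Loose white pail, 120 mm wide, 120 mm high, on the table. Origin: centre of its underside. To be left alone.
- glaze_jar: Loose glaze jar with blue cap, 66 mm wide, 100 mm high, on the table. Origin: centre of its underside. To be left alone.
- bisque_bowl: Loose terracotta bowl, 124 mm wide, 50 mm high, on the table. Origin: centre of its underside. To be left alone.
- glaze_brush: Loose glaze brush lying on the table. Origin: its middle, on the underside. To be left alone.
- rib: Loose dark wooden shaping rib, 90 x 45 x 8 mm, flat on the table. Origin: centre of its underside. To be left alone.

How it is judged (in metres and radians):
On the way, in this order (a step that is already met when the one before it is completed fails the run):
1. the board has dropped into the notches and lies flat on the rails, the catch still open (x of ware_board in the frame of rack between 0.094 and 0.106 m and z of ware_board in the frame of rack below 0.0728 m and angle between ware_board's own z axis and vertical below 0.03 rad and value of joint catch below 1 rad), for 0.2 s.
2. the catch is turned across the board (value of joint catch above 1.4 rad), for 0.2 s.
At the end, for the whole second after the job is handed in: The board lies flat in the notches (origin within 6 mm of its place along the rails, less than 2.8 mm above the rails, tilt under 0.03 rad) and at rest, the catch is shut (over 1.4 rad), and both pots stand upright and still on the board (x of ware_board in the frame of rack between 0.094 and 0.106 m and z of ware_board in the frame of rack below 0.0728 m and angle between ware_board's own z axis and vertical below 0.03 rad and value of joint catch above 1.4 rad and linear speed of each of ware_board, cup, bud_vase below 0.02 m/s and angle between each of cup, bud_vase's own z axis and vertical below 0.12 rad and z of cup in the frame of ware_board between 0.013 and 0.024 m and z of bud_vase in the frame of ware_board between 0.013 and 0.024 m); the robot touches nothing.
It fails at once if the board is lifted or tipped (height (world z) of ware_board above 0.092 m or angle between ware_board's own z axis and vertical above 0.15 rad).
It fails at once if a pot on the board is touched by the robot (contact force between any of the fingers, the arm and cup above 0.5 N or contact force between any of the fingers, the arm and bud_vase above 0.5 N).
It fails at once if a pot is lifted, tipped or off the board (angle between any of cup, bud_vase's own z axis and vertical above 0.4 rad or z of any of cup, bud_vase in the frame of ware_board above 0.04 m or z of any of cup, bud_vase in the frame of ware_board below 0 m).
It fails at once if another thing on the table is disturbed (distance of any of slip_pail, glaze_jar, bisque_bowl, glaze_brush, rib from where it was at the start of the episode above 0.03 m).
It also fails if it takes over 51 s, if anything falls off the work surface, if the arm or the gripper's body presses on something with over 40 N, if the wrist force passes 120 N, or if a joint passes its speed limit or range.

## Working session

There is one attempt and no reset: what is moved stays moved. The work goes in short steps, Python scripts to look and compute and a tool call to move; the robot and the scene stay as the last step left them, time stands still between calls to the robot, and variables do not carry over. Pictures are saved under pics/ and viewed, about 8 in all and at most 12, crops included, and the job is handed in when it is done.

Besides the shell and the picture viewer there is one more tool, called after "Emit:" in YAML: its name, and indented under it one key for each argument. apply_moves: Moves the arm, as the interface text tells. Its arguments: {"type":"object","properties":{"series":{"type":"array"}},"required":["series"]}

```bash
mkdir -p pics; python3 - <<'E'
from cell import monitor,cams
import cv2
s=monitor.state();print(s)
for n in("side","top"):
    c=cams.read_camera(n);print(n,{k:v for k,v in c.items() if k!="image"})
    cv2.imwrite(f"pics/{n}0.png",c["image"][:,:,::-1])
E
```

```text
{'t': 0.0, 'joints': array([ 1.20042730e+00,  4.91573008e-01,  1.55944608e+00, -1.66849161e-05,
        1.09168517e+00, -1.05604460e-01]), 'qvel': array([-2.89220753e-04,  4.32481820e-05,  1.41111199e-03, -9.60128725e-04,
       -6.75388914e-04, -1.54931872e-03]), 'tau': array([-4.97531131e-03, -6.12636065e+01, -2.58178174e+01,  6.90235547e-02,
        4.81864577e-02, -8.11289442e-05]), 'eef_pos': array([163.52298058, 603.1998733 , 404.15443087]), 'tcp_rot': array([-1.66308965,  1.56968461, -1.92784652]), 'ft_force': array([ 0.17987093, -0.03419632,  1.40095789]), 'moment': array([-0.03299766,  0.00025364, -0.06022413]), 'opening': 0.9984703648791863}
side {'fx': 475.84668084289706, 'fy': 475.84668084289706, 'cx': 321.96045190473853, 'cy': 249.54170007902994, 'position': array([ 131.89462933, -875.56466782, 1194.33553935]), 'orientation': array([-2.43063867, -0.01723851, -0.40077659])}
top {'fx': 471.281778531362, 'fy': 471.281778531362, 'cx': 321.4767405685163, 'cy': 243.8424046484335, 'position': array([ 343.54990744,  -14.9137574 , 1181.19468593]), 'orientation': array([-2.98467665, -0.00825483, -1.57114067])}
```

View pics/top0.png

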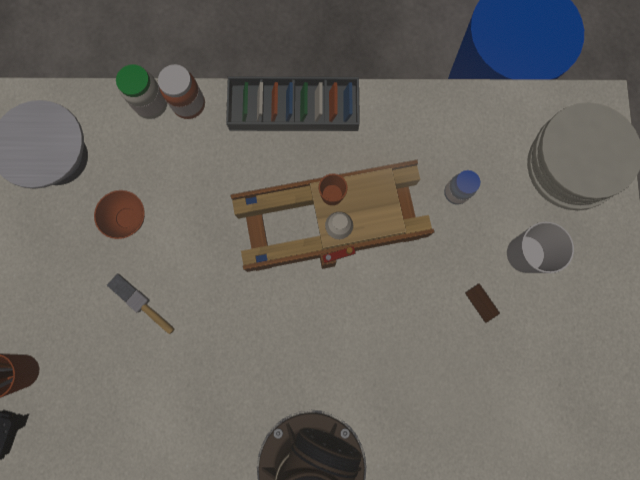

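View pics/side0.png

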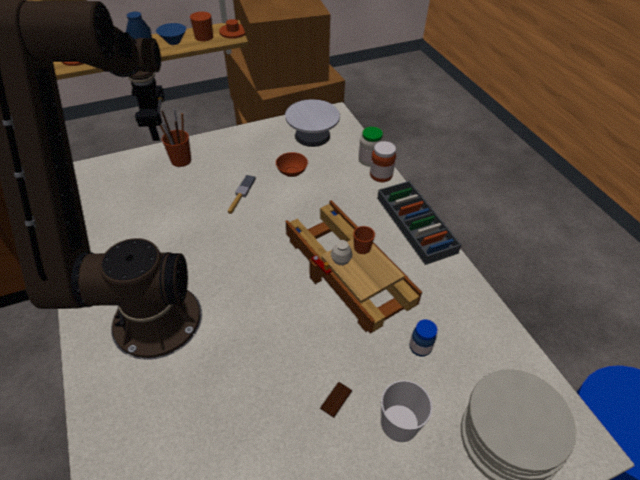

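The top view shows the rack at about (232–432, 162–270). The blue notches are at its left end, (251,200) and (261,258), so the push goes left, towards world +y. The board's rear edge is near x=405, the red catch is near (338,256) and the glaze jar at (465,187). I'll zoom in to measure these.

```bash
cat > h.py <<'E'
import numpy as np,cv2
from scipy.spatial.transform import Rotation as R
from cell import cams,monitor
def ray(c,u,v,z):
    d=R.from_euler('xyz',c["orientation"]).apply([(u-c["cx"])/c["fx"],(v-c["cy"])/c["fy"],1])
    p=c["position"];return p+d*(z-p[2])/d[2]
def proj(c,P):
    q=R.from_euler('xyz',c["orientation"]).inv().apply(np.asarray(P)-c["position"])
    return np.c_[c["fx"]*q[...,0]/q[...,2]+c["cx"],c["fy"]*q[...,1]/q[...,2]+c["cy"]]
def cents(im,lo,hi,box,amin=8):
    x0,y0,x1,y1=box;m=cv2.inRange(cv2.cvtColor(im[y0:y1,x0:x1],cv2.COLOR_RGB2HSV),lo,hi)
    n,_,st,ce=cv2.connectedComponentsWithStats(m)
    return [(ce[i]+[x0,y0],st[i]) for i in range(1,n) if st[i,4]>=amin]
E
python3 - <<'E'
from h import *
c=cams.read_camera("top");im=c["image"]
b=cents(im,(105,120,30),(130,255,255),(225,150,300,280))
for x,s in b:print("blue",x,s,ray(c,*x,61))
for x,s in cents(im,(0,190,110),(6,255,255),(300,235,370,280))+cents(im,(172,190,60),(180,255,255),(300,235,370,280)):print("red",x,s,ray(c,*x,102))
cr=cv2.resize(im[150:280,225:445],None,fx=3.6,fy=3.6,interpolation=cv2.INTER_CUBIC)
cv2.imwrite("pics/crop.png",cv2.convertScaleAbs(cr[:,:,::-1],alpha=1.5))
E
```

```text
blue [250.92307692 200.19230769] [22 48  9  5 26] [628.41873844 147.84493877  61.        ]
blue [261.06666667 258.        ] [ 32 106   9   5  30] [486.35211532 120.33334385  61.        ]
```

View pics/crop.png

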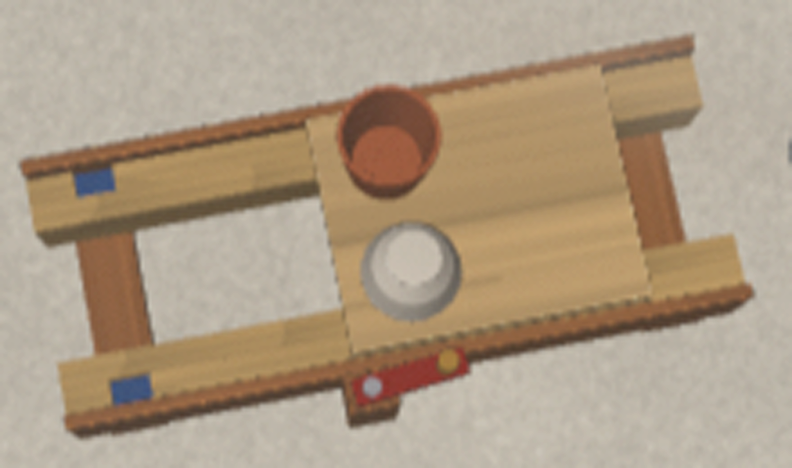

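```bash
python3 - <<'E'
from h import *
c=cams.read_camera("top")
f=lambda x,y,z:ray(c,x/3.6+225-.4,y/3.6+150-.4,z)[:2]
A=dict(f1=(22,162,84,230,-92),f2=(692,38,84,-230,-92),f3=(68,422,84,230,92),f4=(750,288,84,-230,92))
src=[];dst=[]
for k,(x,y,z,rx,ry) in A.items(): src.append((rx,ry));dst.append(f(x,y,z))
src+=[(185,-72),(185,72)];dst+=[(628.4,147.8),(486.4,120.3)]
src=np.array(src,float);dst=np.array(dst)
# rigid fit
s0,d0=src.mean(0),dst.mean(0);U,_,Vt=np.linalg.svd((src-s0).T@(dst-d0));M=Vt.T@U.T
t=d0-M@s0;print("rack",t,np.arctan2(M[1,0],M[0,0]),np.round(dst-(src@M.T+t),1).tolist())
inv=lambda p:(np.asarray(p)-t)@M
for n,p in dict(b1=(307,122,95),b2=(602,67,95),b3=(650,295,95),b4=(350,352,95),knob=(448,360,126.5),piv=(372,385,102.5)).items():
    w=f(*p);print(n,w.round(1),inv(w).round(1))
np.savez("rack",t=t,M=M)
print(R.from_euler('xyz',monitor.state()["tcp_rot"]).as_matrix().round(3))
E
```

```text
rack [593.30920098 -47.99598018] 1.7648672311797797 [[-3.0, -2.3], [-4.7, 0.2], [3.9, -1.8], [4.2, 2.9], [0.1, 0.4], [-0.6, 0.7]]
b1 [660.9   3.6] [ 37.6 -76.3]
b2 [ 699.1 -192.7] [-162.4  -75.9]
b3 [ 544.8 -220.3] [-159.7   80.8]
b4 [507.1 -24.7] [39.5 80.1]
knob [497.3 -86. ] [-18.8 101.6]
piv [484.6 -38.8] [ 30.  104.9]
[[-0.     0.262  0.965]
 [-0.001  0.965 -0.262]
 [-1.    -0.001 -0.   ]]
```

```bash
cat >> h.py <<'E'
def go(rx,ry,z,jaw=None):
    "tool shift (cm) and turn to put TCP at rack (rx,ry), height z, jaw axis at rack angle jaw (rad)"
    k=np.load("rack.npz");s=monitor.state();T=R.from_euler('xyz',s["tcp_rot"]).as_matrix()
    w=np.r_[k["t"]+k["M"]@[rx,ry],z];a=0
    if jaw is not None:
        th=np.arctan2(k["M"][1,0],k["M"][0,0])+jaw
        a=-(th-np.arctan2(T[1,1],T[0,1]));a=(a+np.pi/2)%np.pi-np.pi/2
    return w.round(1),(T.T@(w-s["eef_pos"])/10).round(2),round(a,3)
def where():
    k=np.load("rack.npz");s=monitor.state();return s["t"],((s["eef_pos"][:2]-k["t"])@k["M"]).round(1),s["eef_pos"].round(1),s["ft_force"].round(1),round(s["opening"],2)
E
python3 - <<'E'
from h import *
print(go(-200,0,404,-np.pi/2)); print(go(150,0,404))
E
```

```text
(array([ 631.9, -244.2,  404. ]), array([  0.08, -69.53,  67.38]), np.float64(1.112))
(array([564.4,  99.2, 404. ]), array([  0.06, -38.15,  51.88]), 0)
```

Emit:
apply_moves:
  series:
    - [0, [0, -6, 6], 0.15]
    - [0, [0, -12, 14], 0.3]
    - [0, [0, -18, 22], 0.45]
    - [0, [0, -24, 30], 0.6]
    - [0, [0, -28, 36], 0.75]
    - [0, [0, -32, 42], 0.9]
    - [0, [0, -36, 48], 1.05]
    - [0, [0, -41, 52], 1.11]
    - [0, [0, -46, 55], 1.11]
    - [0, [0, -52, 58], 1.11]
    - [0, [0, -58, 61], 1.11]
    - [0, [0, -64, 64.5], 1.11]
    - [0, [0, -69.5, 67.4], 1.11]
    - [0, [0, -69.5, 67.4], 1.11]
    - [0, [0, -69.5, 67.4], 1.11]
    - [0, [0, -69.5, 67.4], 1.11]
    - [0, [0, -69.5, 67.4], 1.11]

```text
t: 2.33
eef_pos: [632.3, -246.7, 403.7]
tcp_rot: [-2.053, 1.57, 2.852]
ft_force: [0.3, 0.9, -0.1]
opening: 0.5
```

```bash
python3 - <<'E'
from h import *
print(where(),go(-200,0,257,-np.pi/2))
E
```

```text
(2.325, array([-2.025e+02,  1.000e-01]), array([ 632.3, -246.7,  403.7]), array([ 0.3,  0.9, -0.1]), 0.5) (array([ 631.9, -244.2,  257. ]), array([14.67,  0.02, -0.24]), np.float64(-0.001))
```

Emit:
apply_moves:
  series:
    - [0, [5, 0, 0], 0]
    - [0, [10, 0, 0], 0]
    - [0, [14.7, 0, 0], 0]
    - [0, [14.7, 0, 0], 0]
    - [0, [14.7, 0, 0], 0]
    - [0, [14.7, 0, 0], 0]

```text
t: 3.08
eef_pos: [632.5, -243.8, 260.1]
tcp_rot: [0.943, 1.567, -0.432]
ft_force: [-0.4, -0.9, 0.2]
opening: 0.503
```

```bash
python3 - <<'E'
from h import *
print(where())
c=cams.read_camera("side");im=c["image"]
cv2.imwrite("pics/s1.png",cv2.resize(im[180:380,260:460],None,fx=3,fy=3)[:,:,::-1])
E
```

```text
(3.075, array([-199.7,   -0.7]), array([ 632.5, -243.8,  260.1]), array([-0.4, -0.9,  0.2]), 0.5)
```

View pics/s1.png

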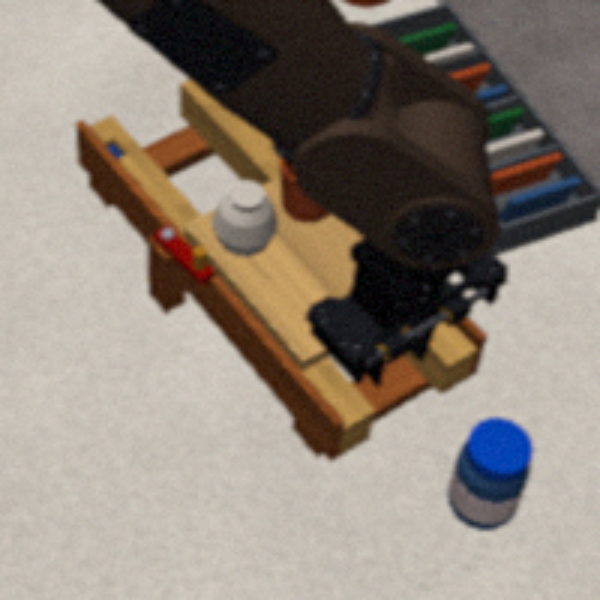

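The gripper stands behind the board's bare rear edge, between the rails and clear of the pots. Next comes a slow push.

Emit:
apply_moves:
  series:
    - [0, [0, 0, -1], 0]
    - [0, [0, 0, -2], 0]
    - [0, [0, 0, -2.4], 0]
    - [0, [0, 0, -2.8], 0]
    - [0, [0, 0, -3.2], 0]
    - [0, [0, 0, -3.7], 0]
    - [0, [0, 0, -4.2], 0]
    - [0, [0, 0, -4.7], 0]
    - [0, [0, 0, -5.2], 0]
    - [0, [0, 0, -5.7], 0]
    - [0, [0, 0, -6.2], 0]
    - [0, [0, 0, -6.7], 0]
    - [0, [0, 0, -7.2], 0]
    - [0, [0, 0, -7.7], 0]
    - [0, [0, 0, -8.2], 0]
    - [0, [0, 0, -8.7], 0]
    - [0, [0, 0, -9.2], 0]
    - [0, [0, 0, -9.6], 0]
    - [0, [0, 0, -9.8], 0]
    - [0, [0, 0, -9.8], 0]

```text
t: 5.62
eef_pos: [613.1, -147.8, 257.8]
tcp_rot: [1.933, 1.57, 0.558]
ft_force: [1.4, -2.7, 1.4]
opening: 0.499
```

```bash
python3 - <<'E'
from h import *
print(where())
c=cams.read_camera("side");im=c["image"]
cv2.imwrite("pics/s2.png",cv2.resize(im[180:380,260:460],None,fx=3,fy=3)[:,:,::-1])
E
```

```text
(5.625, array([-101.7,   -0.2]), array([ 613.1, -147.8,  257.8]), array([ 1.4, -2.7,  1.4]), 0.5)
```

View pics/s2.png

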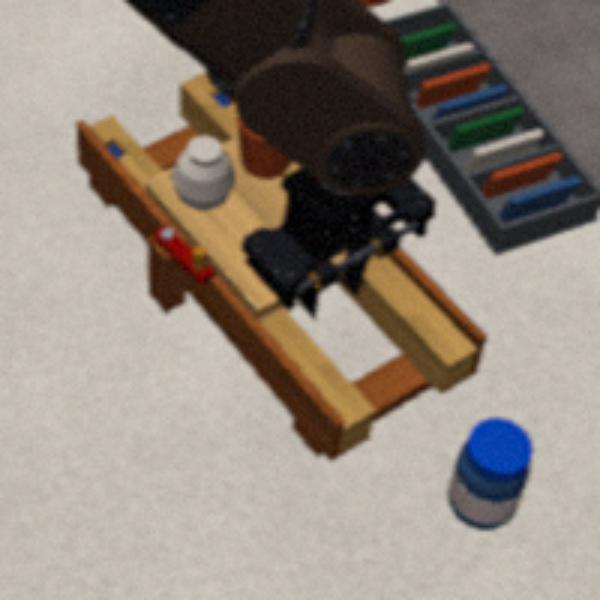

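The board slides straight and the pots are standing. I'll push on to just short of the notches.

Emit:
apply_moves:
  series:
    - [0, [0, 0, -0.3], 0]
    - [0, [0, 0, -0.8], 0]
    - [0, [0, 0, -1.3], 0]
    - [0, [0, 0, -1.8], 0]
    - [0, [0, 0, -2.3], 0]
    - [0, [0, 0, -2.8], 0]
    - [0, [0, 0, -3.3], 0]
    - [0, [0, 0, -3.8], 0]
    - [0, [0, 0, -4.3], 0]
    - [0, [0, 0, -4.8], 0]
    - [0, [0, 0, -5.3], 0]
    - [0, [0, 0, -5.8], 0]
    - [0, [0, 0, -6.3], 0]
    - [0, [0, 0, -6.8], 0]
    - [0, [0, 0, -7.2], 0]
    - [0, [0, 0, -7.6], 0]
    - [0, [0, 0, -7.9], 0]
    - [0, [0, 0, -8.0], 0]
    - [0, [0, 0, -8.0], 0]

```text
t: 8.05
eef_pos: [597.6, -69.4, 257.8]
tcp_rot: [1.312, 1.571, -0.063]
ft_force: [2.1, -3.8, 2.9]
opening: 0.498
```

```bash
python3 - <<'E'
from h import *
print(where())
E
```

```text
(8.05, array([-21.8,  -0. ]), array([597.6, -69.4, 257.8]), array([ 2.1, -3.8,  2.9]), 0.5)
```

Emit:
apply_moves:
  series:
    - [0, [0, 0, -0.2], 0]
    - [0, [0, 0, -0.4], 0]
    - [0, [0, 0, -0.6], 0]
    - [0, [0, 0, -0.8], 0]
    - [0, [0, 0, -0.9], 0]
    - [0, [0, 0, -0.9], 0]

```text
t: 8.8
eef_pos: [595.7, -60.4, 257.6]
tcp_rot: [-2.317, 1.57, 2.591]
ft_force: [0.0, -4.0, -0.1]
opening: 0.501
```

```bash
python3 - <<'E'
from h import *
print(where())
E
```

```text
(8.8, array([-12.7,   0.1]), array([595.7, -60.4, 257.6]), array([ 0. , -4. , -0.1]), 0.5)
```

Emit:
apply_moves:
  series:
    - [0, [0, 0, -0.1], 0]
    - [0, [0, 0, -0.2], 0]
    - [0, [0, 0, -0.3], 0]
    - [0, [0, 0, -0.3], 0]

```text
t: 9.3
eef_pos: [595.1, -57.4, 257.6]
tcp_rot: [-2.56, 1.57, 2.349]
ft_force: [0.5, -3.2, -1.8]
opening: 0.5
```

```bash
python3 - <<'E'
from h import *
print(where())
c=cams.read_camera("side");im=c["image"]
cv2.imwrite("pics/s3.png",cv2.resize(im[190:310,270:430],None,fx=5,fy=5,interpolation=cv2.INTER_CUBIC)[:,:,::-1])
E
```

```text
(9.3, array([-9.6,  0.1]), array([595.1, -57.4, 257.6]), array([ 0.5, -3.2, -1.8]), 0.5)
```

View pics/s3.png

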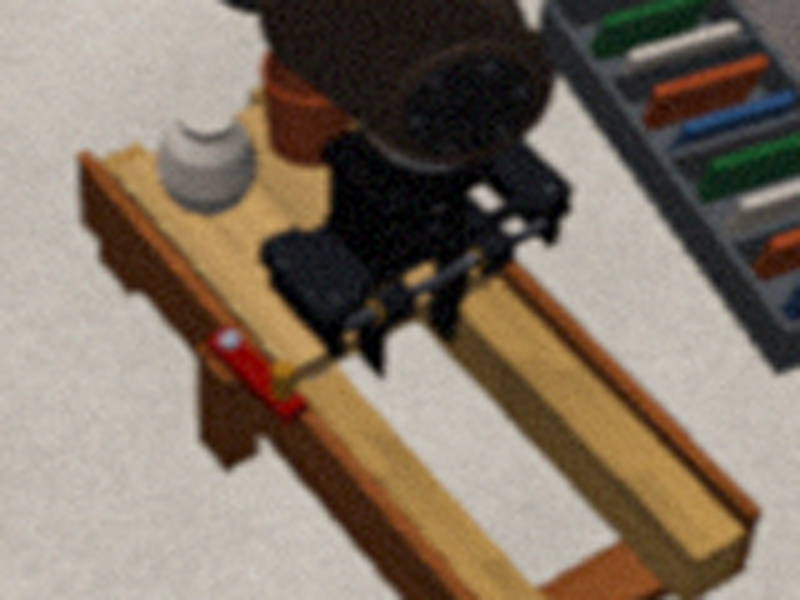

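It isn't clear that the board has dropped: the rear edge near (330,360) looks barely above the rail, and force is still at sliding level. I'll push on in 1 mm steps.

Emit:
apply_moves:
  series:
    - [0, [0, 0, -0.1], 0]
    - [0, [0, 0, -0.2], 0]
    - [0, [0, 0, -0.2], 0]

```text
t: 9.72
eef_pos: [594.8, -55.8, 257.7]
tcp_rot: [-0.316, 1.571, -1.691]
ft_force: [0.6, -5.6, -2.1]
opening: 0.501
```

Emit:
apply_moves:
  series:
    - [0, [0, 0, -0.1], 0]
    - [0, [0, 0, -0.2], 0]
    - [0, [0, 0, -0.2], 0]

```text
t: 10.1
eef_pos: [594.6, -55.2, 257.8]
tcp_rot: [0.159, 1.568, -1.215]
ft_force: [-0.1, -18.6, -3.6]
opening: 0.503
```

Force rose to about 19 N at the notch walls, so I'll back off, lift, shut the fingers and look.

Emit:
apply_moves:
  series:
    - [0, [0, 0, 0.5], 0]
    - [0, [0, 0, 2], 0]
    - [0, [0, 0, 4], 0]
    - [0, [0, 0, 4], 0]
    - [0, [-5, 0, 6], 0]
    - [1, [-10, 0, 11], 0]
    - [1, [-11, 0, 16], 0]
    - [1, [-11, 0, 16], 0]
    - [1, [-11, 0, 16], 0]

```text
t: 11.22
eef_pos: [625.2, -210.3, 367.1]
tcp_rot: [-2.451, 1.569, 2.457]
ft_force: [0.2, -0.0, -0.1]
opening: 0.141
```

```bash
python3 - <<'E'
from h import *
print(where())
c=cams.read_camera("top");im=c["image"]
a=cv2.resize(im[160:280,225:385],None,fx=4,fy=4,interpolation=cv2.INTER_CUBIC)
cv2.imwrite("pics/t4.png",cv2.convertScaleAbs(a[:,:,::-1],alpha=1.5))
k=np.load("rack.npz")
# predicted board top corners, dropped (88) vs not (95), in crop pixels, for x0=97..103
for z in (88,95):
    P=[np.r_[k["t"]+k["M"]@[x,y],z] for x,y in((0,-78),(0,82),(200,-78),(200,82))]
    print(z,((proj(c,P)-[225,160])*4).round(0).tolist())
c=cams.read_camera("side");im=c["image"]
cv2.imwrite("pics/s4.png",cv2.resize(im[190:310,270:430],None,fx=5,fy=5,interpolation=cv2.INTER_CUBIC)[:,:,::-1])
for z in (88,95):
    P=[np.r_[k["t"]+k["M"]@[x,y],z] for x,y in((0,-78),(0,82),(200,-78),(200,82))]
    print(z,((proj(c,P)-[270,190])*5).round(0).tolist())
E
```

```text
(11.225, array([-165.4,   -0. ]), array([ 625.2, -210.3,  367.1]), array([ 0.2, -0. , -0.1]), 0.14)
88 [[401.0, 83.0], [454.0, 342.0], [72.0, 145.0], [118.0, 407.0]]
95 [[401.0, 80.0], [454.0, 340.0], [70.0, 142.0], [116.0, 405.0]]
88 [[496.0, 261.0], [285.0, 370.0], [313.0, 73.0], [109.0, 168.0]]
95 [[497.0, 253.0], [285.0, 363.0], [313.0, 66.0], [109.0, 160.0]]
```

View pics/t4.png

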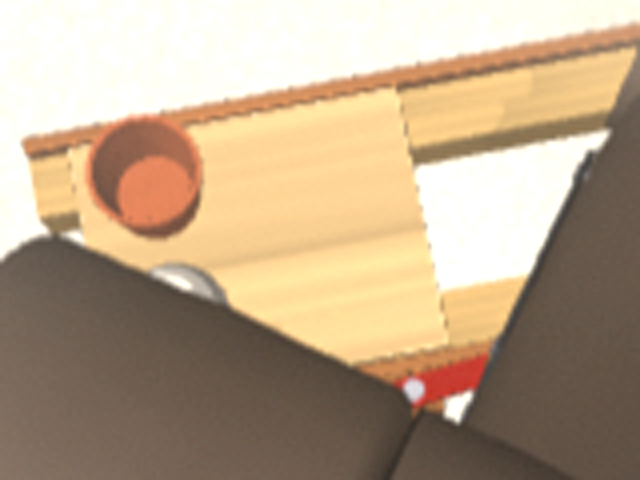

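View pics/s4.png

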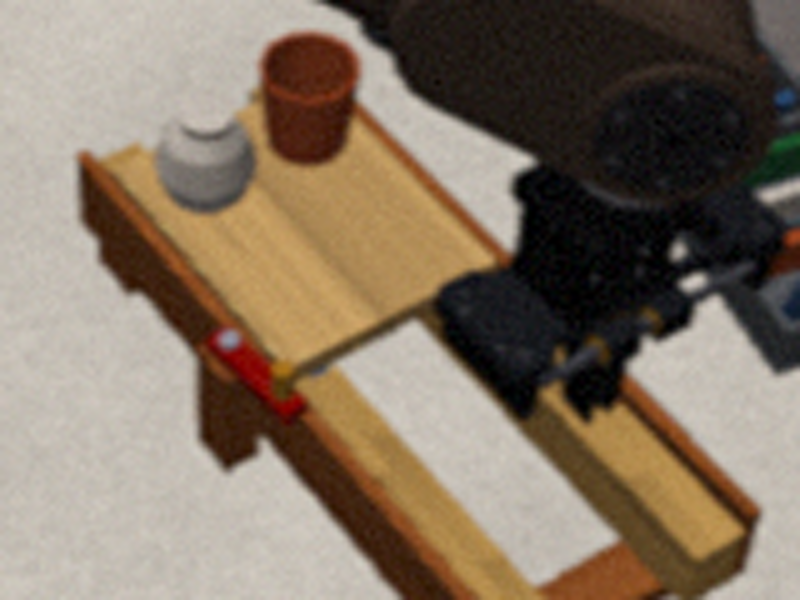

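The pictures show the board seated. Its rear corner at (500,263) matches the dropped prediction, its top is almost level with the fence, its rear edge is about 2.5 mm past nominal, and both pots stand. Now I'll move outside the knob, towards rack +y, with fingers shut.

Emit:
apply_moves:
  series:
    - [1, [0, -4, -3], 0]
    - [1, [0, -8, -7], 0]
    - [1, [0, -12, -11], 0]
    - [1, [0, -15, -14.3], 0]
    - [1, [0, -15, -14.3], 0]
    - [1, [3, -15, -14.3], 0]
    - [1, [6.7, -15, -14.3], 0]
    - [1, [6.7, -15, -14.3], 0]
    - [1, [6.7, -15, -14.3], 0]
    - [1, [6.7, -15, -14.3], 0]

```text
t: 12.58
eef_pos: [450.9, -99.6, 301.8]
tcp_rot: [1.076, 1.569, -0.299]
ft_force: [0.1, -0.0, 0.2]
opening: 0.004
```

```bash
python3 - <<'E'
from h import *
print(where())
w=where()[1];P=np.array([30,105.])
K0=np.array([-19,101.6])
for a,d in((0.07,24),(0.07,20),(.3,20),(.6,21),(.9,22),(1.2,20),(1.4,18.5),(1.57,17)):
    F=P+50*np.array([-np.cos(a),-np.sin(a)])-d*np.array([np.sin(a),-np.cos(a)])
    print(a,F.round(1),"y,z cm",((w-F)[::1]/10).round(2)[::-1]*[1,1])
c=cams.read_camera("side");im=c["image"]
cv2.imwrite("pics/s5.png",cv2.resize(im[190:310,270:430],None,fx=5,fy=5,interpolation=cv2.INTER_CUBIC)[:,:,::-1])
E
```

```text
(12.575, array([-23.1, 149.7]), array([450.9, -99.6, 301.8]), array([ 0.1, -0. ,  0.2]), 0.0)
0.07 [-21.6 125.4] y,z cm [ 2.43 -0.15]
0.07 [-21.3 121.5] y,z cm [ 2.82 -0.18]
0.3 [-23.7 109.3] y,z cm [4.04 0.06]
0.6 [-23.1  94.1] y,z cm [5.56 0.  ]
0.9 [-18.3  79.5] y,z cm [ 7.02 -0.48]
1.2 [-6.8 65.6] y,z cm [ 8.41 -1.63]
1.4 [ 3.3 58.9] y,z cm [ 9.08 -2.64]
1.57 [13. 55.] y,z cm [ 9.47 -3.61]
```

View pics/s5.png

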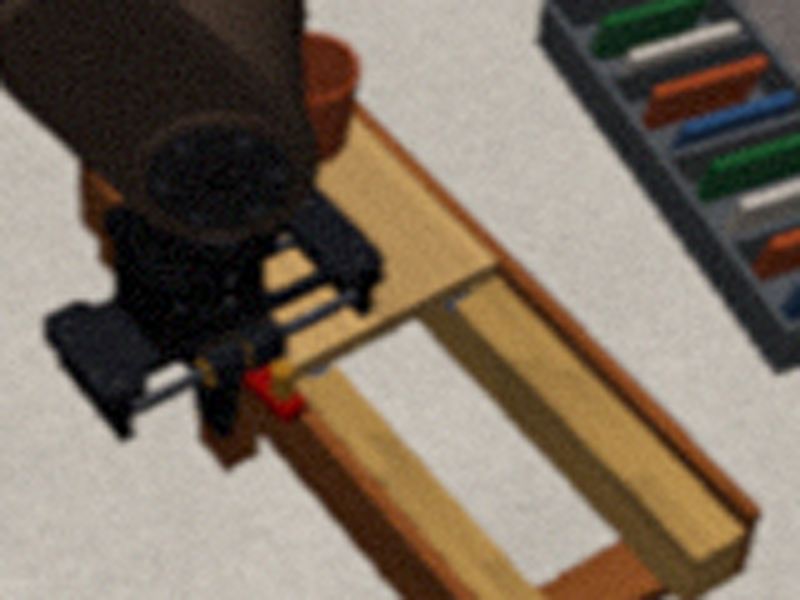

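Fingers stand just outside the knob, which is at (283,378). Now the arc push.

Emit:
apply_moves:
  series:
    - [1, [0.1, 1.5, 0], 0]
    - [1, [0.2, 2.4, -0.1], 0]
    - [1, [0.2, 2.9, -0.1], 0]
    - [1, [0.2, 3.5, 0], 0]
    - [1, [0.2, 4.0, 0], 0]
    - [1, [0.2, 4.8, 0], 0]
    - [1, [0.2, 5.6, 0], 0]
    - [1, [0.2, 6.3, -0.2], 0]
    - [1, [0.2, 7.0, -0.5], 0]
    - [1, [0.2, 7.7, -1.0], 0]
    - [1, [0.2, 8.4, -1.6], 0]
    - [1, [0.2, 8.8, -2.1], 0]
    - [1, [0.2, 9.1, -2.6], 0]
    - [1, [0.2, 9.3, -3.1], 0]
    - [1, [0.2, 9.5, -3.5], 0]
    - [1, [0.2, 9.5, -3.6], 0]
    - [1, [0.2, 9.5, -3.6], 0]

```text
t: 14.75
eef_pos: [536.8, -45.7, 298.8]
tcp_rot: [1.901, 1.57, 0.526]
ft_force: [1.2, 1.0, 0.1]
opening: 0.007
```

```bash
python3 - <<'E'
from h import *
print(where())
c=cams.read_camera("side");im=c["image"]
cv2.imwrite("pics/s6.png",cv2.resize(im[190:310,270:430],None,fx=5,fy=5,interpolation=cv2.INTER_CUBIC)[:,:,::-1])
E
```

```text
(14.75, array([13.2, 55. ]), array([536.8, -45.7, 298.8]), array([1.2, 1. , 0.1]), 0.01)
```

View pics/s6.png

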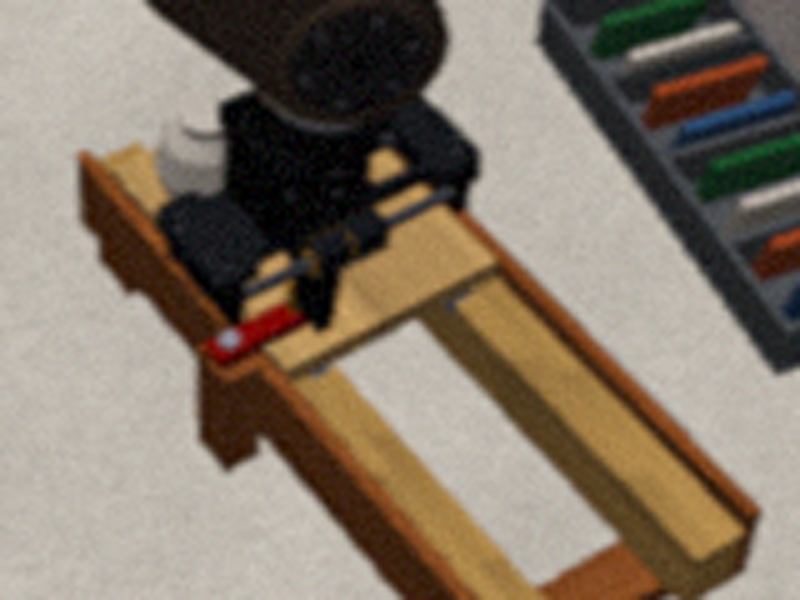

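The catch lies across the board. I'll nudge it 1.5 mm more, retreat straight back and up, then check.

Emit:
apply_moves:
  series:
    - [1, [0, 0, -0.15], 0]
    - [1, [0, 0, -0.15], 0]
    - [1, [0, 0, 1], 0]
    - [1, [0, 0, 3], 0]
    - [1, [0, 0, 4], 0]
    - [1, [-5, 0, 6], 0]
    - [1, [-10, 0, 12], 0]
    - [1, [-12, 0, 18], 0]
    - [1, [-12, 0, 24], 0]
    - [1, [-12, 0, 26], 0]
    - [1, [-12, 0, 26], 0]
    - [1, [-12, 0, 26], 0]
    - [1, [-12, 0, 26], 0]

```text
t: 16.42
eef_pos: [587.3, -299.8, 418.8]
tcp_rot: [-3.009, 1.57, 1.901]
ft_force: [-0.3, -0.4, -0.5]
opening: 0.004
```

```bash
python3 - <<'E'
from h import *
print(where())
c=cams.read_camera("side");im=c["image"]
k=np.load("rack.npz")
for n,lo,hi in(("screw",(0,0,130),(180,70,255)),("knob",(15,150,90),(28,255,255))):
    pass
o=np.array([270,190])
P=lambda x,y,z:np.r_[k["t"]+k["M"]@[x,y],z]
print("pivot px",(proj(c,P(30,105,102.5)[None])-o)*5)
for a in(1.3,1.4,1.5,1.57,1.62):
    print(a,((proj(c,P(30-50*np.cos(a),105-50*np.sin(a),126.5)[None])-o)*5).round(1))
cv2.imwrite("pics/s7.png",cv2.resize(im[190:310,270:430],None,fx=5,fy=5,interpolation=cv2.INTER_CUBIC)[:,:,::-1])
m=cents(im,(17,150,80),(32,255,255),(310,235,350,270),4)
for x,s in m:print("gold",((x-o)*5).round(1),s)
E
```

```text
(16.425, array([-245.9,   54.4]), array([ 587.3, -299.8,  418.8]), array([-0.3, -0.4, -0.5]), 0.0)
pivot px [[225.26708664 338.47043184]]
1.3 [[305.6 292.9]]
1.4 [[302.4 286.9]]
1.5 [[298.5 281.3]]
1.57 [[295.4 277.5]]
1.62 [[292.9 274.9]]
gold [292.6 282. ] [17  9  5  7 23]
gold [340. 385.] [27 30  4  5  6]
```

View pics/s7.png

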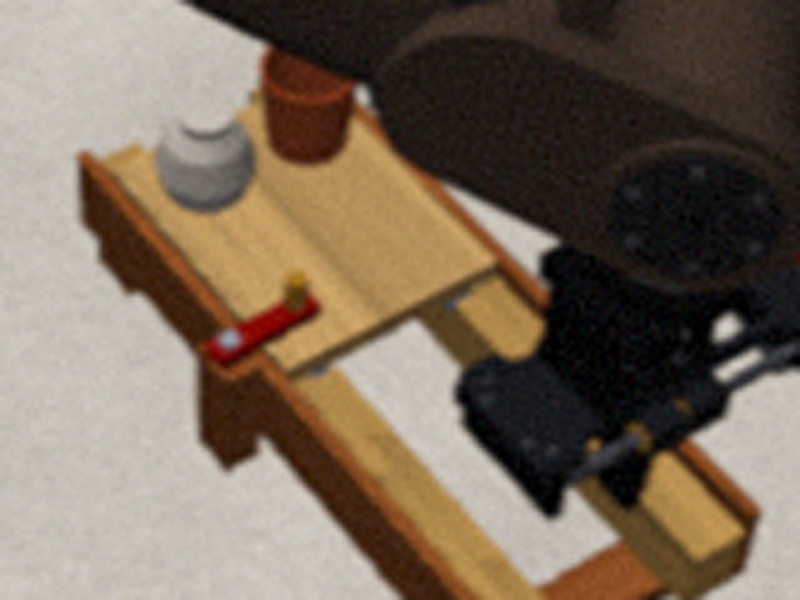

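The knob top is at about (296,276), which fits a catch angle of about 1.57 to 1.6. Both pots stand, the board is seated, and the arm is clear.

```bash
python3 -c "
from cell import job;print(job.job_done())"
```

```text
the job is handed in; nothing more can be done
None
```

The board is in its notches with the red catch shut across it, and I handed the job in after about 16.4 s of the 51 s allowed. No verdict was reported.

- **Board:** I pushed it along the rails by the middle of its rear edge with half-open fingers. It stopped at about 19 N against the notch walls. In the pictures its edge matches the dropped position, about 2.5 mm past nominal but within the 3.5 mm play. I did not measure its height directly.
- **Catch:** I pushed the knob round with shut fingers. The last picture puts it at about 1.57 to 1.6 rad.
- **Pots and arm:** Both pots stand upright on the board, and the arm has withdrawn clear of everything. It pressed on nothing but the board and the knob.
- **Checks that disagreed or fell short:**
    - My fit of the rack's corners left errors of up to about 5 mm, although the pivot came out within 0.1 mm of its stated place.
    - While I was pushing, the side view at the notches could not show whether the board had dropped. I relied on the force there and on the view after backing off.
    - I did not measure the other things on the table again, but the arm stayed well away from them.

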